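# Pry open an instrument case and load its module

## Task

Take the flat pry tool from its tray, put its blade into the notch in the front of the closed case and lever the cover up with it (the gripper itself must keep off the cover until the blade has raised its edge by some 6 cm), then swing the cover right back to its stop and lay the tool back flat in its tray. Then load the module that stands on its flange into the pocket in the case, flange down and fully home, leaving the cover open. The module that lies upside down is a reject: leave it and the other things on the bench where they are.

Things in the scene. Friction and masses are not known exactly. Their poses are not given: they have to be found in the camera images.
- case: black case, 140 (x) x 180 (y) x 52 mm high, walls 6, open on top under a hinged cover; fixed. Origin: centre of its underside; its x axis points from the notched front wall to the hinge side, z up
- notch (a point): pry notch: a gap 60 mm wide (y) and 12 mm high in the middle of the case's front wall, right under the cover (40 to 52 mm above the bench). The point is its centre on the outer face of the wall; inside, below the notch, there is free room for 12 mm under the cover over the whole case. Axes as the case
- pocket (a point): pocket in the case's floor, 96 (case x) x 66 (case y) mm, framed by a bar 6 mm high and 8 mm wide; the point is the centre of the pocket's floor, 10 mm above the bench. Axes as the case; the module's long side goes along x, either way round
- cover (a joint): grey cover plate 140 x 180 x 5 mm of 0.15 kg, lying on the case, with a dark steel strip 60 mm long on its front edge right above the notch; hinged along its far edge (y axis) with a friction hinge, so it stays where it is left. 0 = closed, grows as it opens, stop at 1.8 rad (leaning back past upright)
- cover_hinge (a point): middle of the cover's hinge line, at the level of the cover's underside (52 mm above the bench). Turns with the cover: its x axis lies in the cover and points away from the front edge
- cover_lip (a point): middle of the underside of the cover's front edge, 140 mm from the hinge; moves with the cover
- tray: shallow grey tool tray 240 (x) x 120 (y) x 14 mm, walls and floor 4 mm; fixed. Origin: centre of its underside, x along its long side
- pry: flat pry tool 180 mm long, 90 g: black straight handle 100 long, 16 wide, 20 high, and a flat steel blade 80 long, 20 wide, 3 thick. Lies on its handle, x from handle to blade, z up. Origin: on the underside, midway between the ends; the handle spans x -90 to +10 mm, the blade x +10 to +90 mm at 10 mm above the underside
- pry_tip (a point): tip of the blade, in the middle of its thickness; axes as the tool
- pry_grip (a point): place to grip on the handle, 110 mm behind the tip, at mid height of the handle (10 mm above its underside); axes as the tool
- module: the aluminium module to load, hat shaped: flange plate 90 (x) x 60 (y) x 6 mm, on it a block 70 (x) x 36 (y) x 28 mm, 34 mm high in all, 0.2 kg. Stands on its flange. Origin: centre of the flange's underside, z up out of the block's top
- reject: an alike module lying upside down, on the block's top with the flange up (z axis down, origin 34 mm above the bench); not to be moved
- jar: bystander: small jar 52 mm across, 50 high; origin under its centre
- spool: bystander: white flanged spool 70 mm across, 35 high; origin under its centre
- driver: bystander: screwdriver 150 mm long, lying along its x; origin underside, mid length
- solvent: bystander: white bottle 60 mm across, 120 high; origin under its centre
- carton: bystander: cardboard box 90 x 70 x 50 mm; origin under its centre
- lens: bystander: black lens mount, foot 50 x 60 mm, 62 high; origin under its centre
- cutter: bystander: side cutters 150 mm long, 12 high, lying along its x; origin underside, middle

How it is judged (in metres and radians):
On the way, in this order (a step that is already met when the one before it is completed fails the run):
1. the tool has raised the cover by more than 0.35 rad (20 degrees) and bears on it (value of joint cover above 0.35 rad and contact force between pry and cover above 0.2 N), for 0.05 s.
2. the cover is swung back beyond 1.6 rad (value of joint cover above 1.6 rad), for 0.1 s.
3. the tool lies flat in its tray, released (x of pry in the frame of tray between -0.05 and 0.05 m and y of pry in the frame of tray between -0.045 and 0.045 m and z of pry in the frame of tray below 0.008 m and angle between pry's own z axis and vertical below 0.1 rad and contact force between the fingers and pry below 0.1 N), for 0.2 s.
At the end, for the whole second after the job is handed in: Cover open beyond 1.6 rad; module at rest in the pocket, flange down, within 5 mm of centre in x and y, 3 mm in height, 0.08 rad of level and 0.15 rad of the long axis; pry tool at rest flat on the tray floor, within 50 mm (x) and 45 mm (y) of its centre; all else not moved (value of joint cover above 1.6 rad and x of module in the frame of pocket between -0.005 and 0.005 m and y of module in the frame of pocket between -0.005 and 0.005 m and z of module in the frame of pocket between -0.003 and 0.003 m and angle between module's own z axis and vertical below 0.08 rad and angle between the x axis of module and the x axis of pocket, either way round below 0.15 rad and linear speed of each of module, pry below 0.02 m/s and x of pry in the frame of tray between -0.05 and 0.05 m and y of pry in the frame of tray between -0.045 and 0.045 m and z of pry in the frame of tray below 0.008 m and angle between pry's own z axis and vertical below 0.1 rad); the robot touches nothing.
It fails at once if the gripper or arm touches the cover (over 0.5 N) while it is raised less than 0.35 rad (value of joint cover below 0.35 rad and contact force between any of the fingers, the arm and cover above 0.5 N).
It fails at once if the reject is moved by more than 30 mm (distance of reject from where it was at the start of the episode above 0.03 m).
It fails at once if a bystander is moved by more than 30 mm (distance of any of jar, spool, driver, solvent, carton, lens, cutter from where it was at the start of the episode above 0.03 m).
It also fails if it takes over 66 s, if anything falls off the work surface, if the arm or the gripper's body presses on something with over 40 N, if the wrist force passes 120 N, or if a joint passes its speed limit or range.

## Robot

A 6-joint arm with a two-finger parallel gripper is mounted at the origin on the work surface. World frame = base frame: x ahead of the robot, y to its left, z up, the work surface at z = 0. Lengths are in mm, angles in rad, forces in N, time in s.
With the tool pointing down it reaches from about 350 to 1000 mm from the base axis. Payload 7.1 kg.
Tool frame: the origin (TCP) lies between the finger pads; the fingertips stand bot.tips_ahead ahead of it and the grasp point (between the pads) lies 3 mm ahead of it (bot.tips_ahead is the distance from the TCP to the fingertips, in mm); z points along the fingers, y is the line along which they close (so a half turn about z gives the same grasp; the last joint's range is limited). The gripper opens to 85 mm and grips with 20 to 120 N. Pads are 22 mm wide; open, the fingers measure 114 mm over their backs; the gripper's body (76 mm by 85 mm) begins 54 mm behind the grasp point. The pads swing forward as they close: fully open they stand 13 mm farther back than shut.
Start: joints at [-1.344, 0.423, 1.63, -0, 1.089, -0.019], TCP at [152.102, -606.193, 253.319] pointing down, gripper open.
Joint ranges: [-3, 3], [-0.9, 2.11], [0.09, 2.58], [-1.31, 4.45], [0.11, 2.69], [-2.54, 2.54]. Speed limits (rad/s): [2.39, 2.39, 3.01, 3.14, 3.14, 3.14].

## Interface

Orientations are given as a unit quaternion [x, y, z, w].
In Python, from plant import monitor, eyes, bot, models gives the robot as it stands.
- The arm moves only by the tool servo_tool, never from a script. Its argument "series" is a list that holds one entry, the list of rows, each a list of 4 numbers: the shift along the tool's x, y, z in mm, then the turn about the tool's z in degrees. In form: [[[x, y, z, yaw], ...]]. A call has 1 to 20 rows; each row shifts and turns the commanded pose from where the row before left it, along the tool's axes as they then stand; what a row does not reach is not made up. A row lasts 1/8 s, in which the tool goes at most 62.5 mm and 10.7 degrees, less where a joint would pass 70% of its speed; a pose out of reach is approached as far as the arm can. A call with a gripper value outside its range is refused whole. "gripper" is the closure, from -1 (fully open) to 1 (shut), set as the call begins (left out, the last holds). The fingers move at their own pace and stop on an object; the grip force is fixed at half the most. Time passes only in rows, so rows that do not move let the fingers close. It gives the time, the measured TCP pose, the force and the opening at its end, in the units of the state.
- monitor.get_state(): the state, without advancing time (a new reading comes with each control period).
- eyes.snapshot(name): name is "scene" or "top"; returns a dict with "img" (400x640x3 uint8, blue, green, red), "fovy" (degrees; the focal length in pixels is half the picture's height over the tangent of half this angle, whatever the lens; pixels are square), "cx", "cy" (the principal point, pixels), "k1" (the pictures are not rectified: a ray, as slopes to the right and down, at radius r is drawn at 1 + k1 r^2 times it, then the intrinsics apply), "position" and "rotation" of the camera in the world. Camera axes: x right, y down, z forward; pixel columns grow to the right and rows downward; lengths in mm; the calibration is good to about 2 mm. A picture is of the moment at which its call begins. There is no depth.
- bot.close_job(): hands the job in, once; it reports no verdict.
Trained networks look in a picture, given as the dict that the camera call returned (one of the last four; its "shot" number tells which), for a name from the list of things; names that differ only in an ending like _2 or _b are one class to them, and where a whole thing is asked for, a point or a joint stands for the part that bears it (a point fixed in the world has none). Each returns a list of dicts, best first, with "confidence" (0 to 1); they miss things now and then, are a little off and sometimes report something else, mostly with a low value. They report only what shows in the picture. A call takes as long as a camera call.
- models.recognise(picture, label): "bbox" ([centre column, centre row, width, height] in pixels, round what is visible of it).
- models.regions_of(picture, label): "pixels" (400x640 bool, what is visible of it) and "bbox" ([centre column, centre row, width, height] in pixels, round what is visible of it).
The state is a dict: "time_s": time; "joint_pos": joint angles; "dq": joint speeds; "joint_efforts": joint torques, N m; "tcp_pos": TCP position; "ee_rot": TCP orientation; "force": force on the tool from outside, world axes, zero at the start; "moment": the same for the moment, N m; "opening": finger opening in mm.
Only numpy, scipy, OpenCV 4.12 (cv2) and the standard library are available. Lean on these libraries where they do the work, as an engineer would, in place of code of your own. Each camera call takes 0.05 s, during which the arm holds its last target. There are 200 camera calls.

## Working session

There is one attempt and no reset: what is moved stays moved. The work goes in short steps, Python scripts to look and compute and a tool call to move; the robot and the scene stay as the last step left them, time stands still between calls to the robot, and variables do not carry over. Pictures are saved under pics/ and viewed, on a budget of 10 in all, crops included, one or two more only if the job needs it, and the job is handed in when it is done.

Besides the shell and the picture viewer there is one more tool, called after ">>>" as name([rows], argument=value, ...), one row to a line, values as JSON. servo_tool: Moves the arm, as the interface text tells. Its arguments: {"type":"object","properties":{"series":{"type":"array"},"gripper":{"type":"number"}},"required":["series"]}

```bash
mkdir -p pics; ls; python3 - <<'E'
from plant import monitor, eyes, bot, models
import cv2
s=monitor.get_state()
print({k:s[k] for k in ('time_s','tcp_pos','ee_rot','opening')},bot.tips_ahead)
for n in('scene','top'):
    p=eyes.snapshot(n); cv2.imwrite(f'pics/{n}0.png',p['img'])
    print(n,p['fovy'],p['cx'],p['cy'],p['k1'],p['position'],p['rotation'],p['shot'])
    for l in('case','notch','cover','tray','pry','pry_tip','module','reject','jar','spool','driver','solvent','carton','lens','cutter'):
        try:
            r=models.recognise(p,l); print(l,[([round(float(v)) for v in q['bbox']],round(q['confidence'],2)) for q in r[:3]])
        except Exception as e: print(l,e)
E
```

```text
pics
{'time_s': 0.0, 'tcp_pos': array([ 151.9984672 , -605.69440545,  252.50300239]), 'ee_rot': array([ 9.92455933e-01,  1.22599230e-01, -8.10505256e-05, -8.02241900e-04]), 'opening': 85.26040045570943} 22.0
scene 56.17306066024192 325.17023802358426 194.97568720527633 -0.08859238517359878 [1579.05335413 -190.06720025  740.22057764] [ 0.67264059  0.56516146 -0.30709095 -0.36584466] 1
case [([312, 215, 67, 43], 0.7)]
notch [([312, 218, 63, 43], 0.66), ([231, 210, 8, 29], 0.5)]
cover [([309, 210, 58, 28], 0.78), ([232, 210, 9, 32], 0.51), ([452, 184, 30, 23], 0.2)]
tray [([230, 216, 46, 50], 0.81)]
pry [([231, 208, 7, 30], 0.56), ([252, 248, 26, 24], 0.52)]
pry_tip [([235, 211, 9, 32], 0.6)]
module [([432, 210, 29, 22], 0.77), ([276, 184, 10, 15], 0.26), ([403, 180, 19, 16], 0.25)]
reject []
jar [([365, 177, 6, 16], 0.6)]
spool [([252, 247, 28, 28], 0.63), ([431, 213, 28, 18], 0.44)]
driver [([276, 186, 14, 16], 0.68)]
solvent [([177, 213, 23, 37], 0.58)]
carton [([451, 184, 30, 22], 0.94), ([365, 174, 12, 18], 0.27)]
lens [([410, 231, 29, 26], 0.67), ([312, 218, 64, 46], 0.57), ([312,
[... 393 characters left out ...]
0.45)]
pry [([372, 263, 7, 26], 0.75), ([428, 213, 12, 60], 0.58)]
pry_tip [([428, 212, 8, 64], 0.73)]
module [([246, 136, 26, 17], 0.73), ([204, 173, 19, 33], 0.62), ([430, 210, 51, 84], 0.62)]
reject [([212, 239, 20, 29], 0.7), ([321, 247, 18, 53], 0.61)]
jar [([260, 254, 22, 19], 0.75), ([343, 176, 69, 58], 0.73), ([429, 216, 15, 61], 0.35)]
spool [([407, 142, 25, 24], 0.87), ([320, 248, 15, 54], 0.52), ([431, 213, 11, 58], 0.35)]
driver [([374, 253, 10, 55], 0.68)]
solvent [([488, 196, 28, 22], 0.63)]
carton [([159, 209, 33, 35], 0.57)]
lens [([246, 136, 25, 20], 0.55), ([344, 176, 68, 50], 0.19), ([159, 210, 34, 36], 0.18)]
cutter [([320, 247, 17, 52], 0.79), ([214, 239, 20, 29], 0.75)]
```

```bash
cat > h.py <<'E'
import numpy as np, cv2
from scipy.spatial.transform import Rotation as R
def cam(p):
    f=200/np.tan(np.radians(p['fovy']/2)); return f,np.array(p['position']),R.from_quat(p['rotation']) if np.size(p['rotation'])==4 else R.from_matrix(p['rotation'])
def proj(p,X):
    f,c,r=cam(p); v=r.inv().apply(np.atleast_2d(X)-c); s=v[:,:2]/v[:,2:]
    s=s*(1+p['k1']*(s**2).sum(1,keepdims=True)); return s*f+[p['cx'],p['cy']]
def ray(p,uv):
    f,c,r=cam(p); d=(np.atleast_2d(uv)-[p['cx'],p['cy']])/f; s=d.copy()
    for _ in range(10): s=d/(1+p['k1']*(s**2).sum(1,keepdims=True))
    return c,r.apply(np.c_[s,np.ones(len(s))])
def at(p,uv,z):
    c,d=ray(p,uv); return c+d*((z-c[2])/d[:,2])[:,None]
def tri(p,q,a,b):
    c1,d1=ray(p,a);c2,d2=ray(q,b); out=[]
    for x,y in zip(d1,d2):
        t=np.linalg.lstsq(np.c_[x,-y],c2-c1,rcond=None)[0]
        A=c1+t[0]*x;B=c2+t[1]*y; out.append(np.r_[(A+B)/2,np.linalg.norm(A-B)])
    return np.array(out)
E
python3 - <<'E'
import cv2
a=cv2.imread('pics/top0.png')[105:305,140:520]; cv2.imwrite('pics/v1.png',cv2.resize(a,None,fx=2.1,fy=2.1,interpolation=cv2.INTER_CUBIC)) 
a=cv2.imread('pics/scene0.png')[150:270,160:480]; cv2.imwrite('pics/v2.png',cv2.resize(a,None,fx=2.5,fy=2.5,interpolation=cv2.INTER_CUBIC)) 
E
```

```text
(no output)
```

View pics/v1.png

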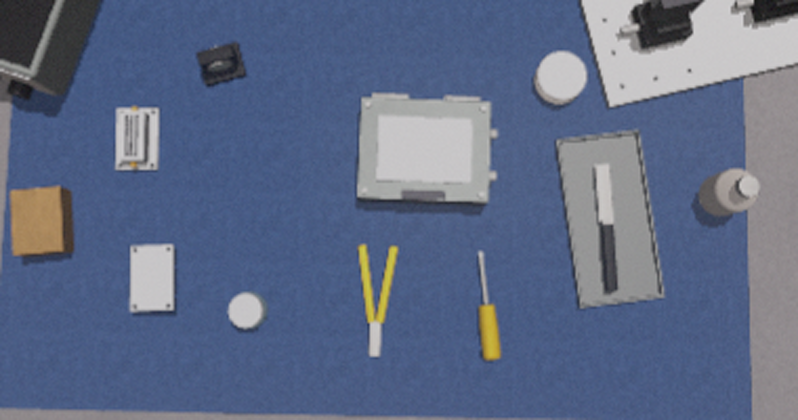

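View pics/v2.png

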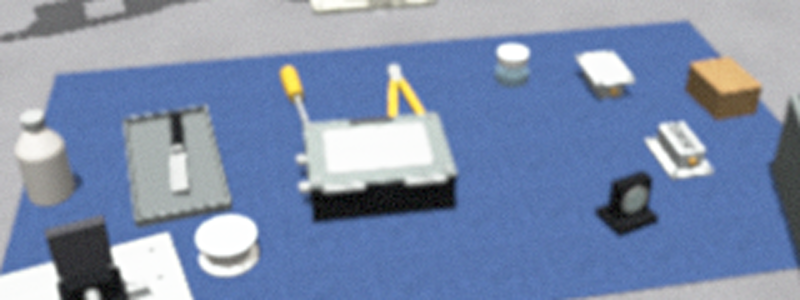

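View 1 (top): the case is at crop (425,150) with its notch facing the robot. The pry is at (607,228), blade pointing away from the robot. The upright module is at (137,139) and the reject at (152,278). View 2 (scene) shows the same layout from behind the case. Next I measure with masks in both views.

```bash
cat > m1.py <<'E'
from plant import monitor, eyes, bot, models
from h import *
ps={n:eyes.snapshot(n) for n in('top','scene')}
def mask(p,l,near):
    best=None
    for q in models.regions_of(p,l):
        b=q['bbox']
        if np.hypot(b[0]-near[0],b[1]-near[1])<12 and q['pixels'].sum()>20: return q
def rect(m):
    return cv2.minAreaRect(np.argwhere(m)[:,::-1].astype(np.float32))
for l,n,s,z in(('cover',(343,176),(309,210),57),('tray',(430,212),(230,216),14),('pry',(428,213),(231,209),20),('module',(204,172),(432,210),20)):
    for nm,c in(('top',n),('scene',s)):
        q=mask(ps[nm],l,c)
        if q is None: print(l,nm,'none'); continue
        r=rect(q['pixels']); bx=cv2.boxPoints(r); cen=np.argwhere(q['pixels'])[:,::-1].mean(0)
        print(l,nm,'conf',round(q['confidence'],2),'cen',cen.round(1),'xy',at(ps[nm],cen,z)[0,:2].round(1),'rect',np.round(r[0],1),np.round(r[1],1),round(r[2],1),'corners',at(ps[nm],bx,z)[:,:2].round(0).tolist())
np.save('ps.npy',ps,allow_pickle=True)
a=ps['top']['img']
cv2.imwrite('pics/v3.png',np.vstack([cv2.resize(a[140:212,300:400],None,fx=5,fy=4.2*5/4.2,interpolation=cv2.INTER_CUBIC)]))
b=np.hstack([cv2.resize(a[140:215,300:390],None,fx=4,fy=4,interpolation=cv2.INTER_CUBIC),cv2.resize(a[180:255,400:460],None,fx=4,fy=4,interpolation=cv2.INTER_CUBIC),cv2.resize(a[150:200,185:225],(200,250),interpolation=cv2.INTER_CUBIC)[:250].copy() if 0 else cv2.copyMakeBorder(cv2.resize(a[150:195,185:225],None,fx=4,fy=4,interpolation=cv2.INTER_CUBIC),0,120,0,0,0)])
cv2.imwrite('pics/v3.png',b)
E
python3 m1.py
```

```text
cover top conf 0.81 cen [341.5 176.3] xy [604.5 -66.9] rect [341.8 176.3] [63.  47.9] 2.1 corners [[537.0, 24.0], [677.0, 23.0], [674.0, -161.0], [533.0, -157.0]]
cover scene conf 0.79 cen [311.2 209.1] xy [613.7 -65.7] rect [312.2 208.7] [25.7 58. ] 84.8 corners [[537.0, -152.0], [538.0, 43.0], [682.0, 20.0], [678.0, -156.0]]
tray top conf 0.68 cen [429.4 208.5] xy [ 520.  -330.4] rect [429.3 209.2] [81.7 42.3] 82.3 corners [[629.0, -252.0], [649.0, -377.0], [409.0, -407.0], [390.0, -284.0]]
tray scene conf 0.95 cen [229.4 216.6] xy [ 549.3 -329.4] rect [229.4 215.1] [44.4 38.6] 79.5 corners [[414.0, -416.0], [389.0, -281.0], [651.0, -255.0], [667.0, -370.0]]
pry top conf 0.84 cen [428.3 213.2] xy [ 505.5 -325.6] rect [428.3 213.4] [61.3  8.2] 85.5 corners [[594.0, -307.0], [597.0, -331.0], [417.0, -344.0], [414.0, -320.0]]
pry scene conf 0.74 cen [230.4 210.8] xy [ 525.5 -326.1] rect [231.  209.5] [31.  6.] 90.0 corners [[418.0, -339.0], [422.0, -317.0], [606.0, -312.0], [603.0, -331.0]]
module top conf 0.69 cen [204.5 170.8] xy [618.7 341. ] rect [205. 171.] [30. 20.] 90.0 corners [[663.0, 372.0], [664.0, 312.0], [574.0, 307.0], [572.0, 367.0]]
module scene conf 0.8 cen [431.  209.5] xy [633.3 336.8] rect [431.5 210.4] [26.  16.8] 53.1 corners [[600.0, 300.0], [548.0, 371.0], [676.0, 372.0], [719.0, 306.0]]
```

View pics/v3.png

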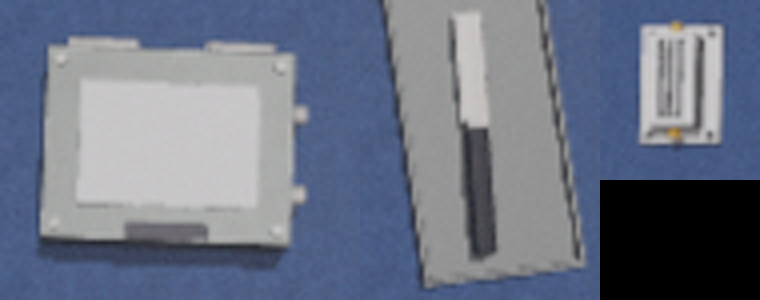

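```bash
python3 - <<'E'
from h import *
ps=np.load('ps.npy',allow_pickle=True).item(); T=ps['top'];S=ps['scene']
def c(pts,ox,oy,u0,v0): return [(u0+(x-ox)/4-.4,v0+(y-oy)/4-.4) for x,y in pts]
cov=at(T,c([(50,45),(294,52),(287,245),(40,238)],0,0,300,140),57)
print('cover',cov[:,:2].round(1).tolist(),cov.mean(0)[:2])
y=cov[0]-cov[1]; y2=cov[3]-cov[2]; x=cov[0]-cov[3]; x2=cov[1]-cov[2]
for v in(y,y2):print('len',np.hypot(*v[:2]),'yaw',np.degrees(np.arctan2(-v[0],v[1])))
for v in(x,x2):print('len',np.hypot(*v[:2]),'yaw',np.degrees(np.arctan2(v[1],v[0])))
tip=at(T,c([(466,12)],360,0,400,180),17)[0]; end=at(T,c([(484,257)],360,0,400,180),24)[0]; j=at(T,c([(477,127)],360,0,400,180),24)[0]
print('pry tip',tip,'junction',j,'end',end,'len',np.hypot(*(tip-end)[:2]),'yaw',np.degrees(np.arctan2(*(tip-end)[[1,0]])),np.degrees(np.arctan2(*(j-end)[[1,0]])))
m=at(T,c([(642,25),(722,26),(721,144),(640,143)],600,0,185,150),6); print('mod flange',m[:,:2].round(1).tolist(),m.mean(0)[:2], np.degrees(np.arctan2(*((m[0]-m[3])[[1,0]]))))
# two-view heights: cover corners & pry ends in scene picks (v2: scale 2.5, off 160,150)
s=lambda x,y:(160+x/2.5-.3,150+y/2.5-.3)
tp=c([(294,52),(50,45),(287,245),(40,238)],0,0,300,140)
print('cover tri',tri(T,S,tp,[s(312,186),s(455,172),s(305,126),s(437,114)]).round(0).tolist())
print('pry tri tip,end',tri(T,S,c([(466,12),(484,257)],360,0,400,180),[s(179,191),s(177,113)]).round(0).tolist())
print('mod tri',tri(T,S,c([(681,85)],600,0,185,150),[s(683,142)]).round(0).tolist())
from plant import monitor
print(R.from_quat(monitor.get_state()['ee_rot']).as_matrix().round(3).tolist())
E
```

```text
cover [[677.8, 20.0], [676.2, -157.7], [535.0, -153.8], [536.4, 23.8]] [606.35695092 -66.91668306]
len 177.69824124412685 yaw -0.5207601598029092
len 177.59184938281987 yaw -0.4740229614964129
len 141.44585217759246 yaw -1.5405544544957277
len 141.30294691839293 yaw -1.5847569934102588
pry tip [ 596.91351194 -320.26145465   17.        ] junction [ 510.69671449 -326.32059289   24.        ] end [ 415.81314397 -330.83603309   24.        ] len 181.40883382147922 yaw 3.3417466260004716 2.724608922734404
mod flange [[666.2, 375.7], [666.6, 315.0], [576.6, 311.3], [576.2, 372.3]] [621.41445184 343.57588792] 2.183768664912735
cover tri [[676.0, -157.0, 56.0, 2.0], [678.0, 20.0, 56.0, 1.0], [536.0, -154.0, 50.0, 1.0], [537.0, 24.0, 50.0, 1.0]]
pry tri tip,end [[598.0, -322.0, 10.0, 0.0], [416.0, -332.0, 14.0, 2.0]]
mod tri [[620.0, 344.0, 21.0, 9.0]]
[[0.97, 0.243, 0.0], [0.243, -0.97, 0.0], [0.0, -0.0, -1.0]]
```

>>> servo_tool([
  [[0, 0, 0, 5.4], [0, 0, 0, 5.3], [35, -26, 15, 0], [35, -26, 15, 0], [35, -26, 15, 0], [35, -26, 15, 0], [35, -26, 15, 0], [35, -26, 15, 0], [35, -26, 15, 0], [35, -26, 15, 0], [35, -26, 15, 0], [35, -26, 15, 0], [0, 0, 0, 0], [0, 0, 0, 0]],
], gripper=0.1)

```text
time_s: 3.85
tcp_pos: [486.0, -326.1, 103.4]
ee_rot: [1.0, 0.03, -0.0, 0.0]
force: [-0.9, -0.5, -0.6]
opening: 38.2
```

>>> servo_tool([
  [[0, 0.5, 30, 0], [0, 0, 20, 0], [0, 0, 10, 0], [0, 0, 6, 0], [0, 0, 4, 0], [0, 0, 3, 0], [0, 0, 0, 0]],
])

```text
time_s: 4.72
tcp_pos: [486.3, -326.5, 30.4]
ee_rot: [1.0, 0.03, 0.0, 0.0]
force: [-1.0, -0.2, -0.5]
opening: 38.4
```

>>> servo_tool([
  [[0, 0, 2, 0], [0, 0, 0, 0], [0, 0, 0, 0], [0, 0, 0, 0], [0, 0, 0, 0], [0, 0, 0, 0]],
], gripper=1)

```text
time_s: 5.48
tcp_pos: [486.4, -326.6, 28.6]
ee_rot: [1.0, 0.03, 0.0, 0.0]
force: [0.7, 0.7, 5.6]
opening: 14.5
```

>>> servo_tool([
  [[0, 0, -20, 0], [0, 0, -40, 0], [0, 0, -40, 0], [0, 0, 0, 0], [0, 0, 0, 0]],
])

```text
time_s: 6.1
tcp_pos: [485.7, -326.2, 128.4]
ee_rot: [1.0, 0.029, -0.0, -0.0]
force: [-0.5, 0.6, -1.7]
opening: 15.0
```

```bash
python3 - <<'E'
from plant import eyes,models,monitor
from h import *
T=eyes.snapshot('top');S=eyes.snapshot('scene')
np.save('ps2.npy',{'top':T,'scene':S},allow_pickle=True)
print(monitor.get_state()['tcp_pos'],proj(T,[[596,-320,115]]),proj(S,[[596,-320,115],[580,-320,115]]))
u,v=proj(T,[[550,-322,115]])[0].astype(int); a,b=proj(S,[[550,-322,115]])[0].astype(int)
cv2.imwrite('pics/v4.png',np.hstack([cv2.resize(p['img'][y-35:y+35,x-38:x+38],None,fx=5,fy=5,interpolation=cv2.INTER_CUBIC) for p,x,y in((T,u,v),(S,a,b))]));print(u,v,a,b)
E
```

```text
[ 485.29120616 -325.89526853  127.28107473] [[433.75711142 177.99490186]] [[227.30113504 198.37686572]
 [227.52945836 195.55457553]]
434 194 227 190
```

View pics/v4.png

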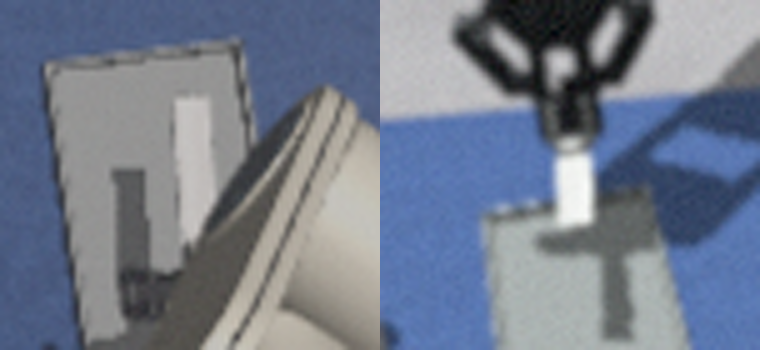

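>>> servo_tool([
  [[0, 0, 0, 4.4], [-11, -32.7, 0, 0], [-11, -32.7, 0, 0], [-11, -32.7, 0, 0], [-11, -32.7, 0, 0], [-11, -32.7, 0, 0], [-11, -32.7, 0, 0], [-11, -32.7, 0, 0], [-11, -32.7, 0, 0], [0, 0, 20, 0], [0, 0, 20, 0], [0, 0, 16, 0], [0, 0, 8, 0], [0, 0, 0, 0], [0, 0, 0, 0]],
])

```text
time_s: 8.07
tcp_pos: [402.9, -63.4, 64.5]
ee_rot: [1.0, -0.009, 0.0, 0.0]
force: [0.5, -0.1, -0.8]
opening: 14.6
```

```bash
python3 - <<'E'
from plant import eyes,models,monitor
from h import *
d=np.load('ps2.npy',allow_pickle=True).item()
print(tri(d['top'],d['scene'],[(434.2,178)],[(227.4,199.5)]))
T=eyes.snapshot('top');S=eyes.snapshot('scene')
s=monitor.get_state();print(s['tcp_pos'],s['ee_rot'])
u,v=340,195
a,b=310,195
o=[cv2.resize(p['img'][y-35:y+35,x-38:x+38],None,fx=5,fy=5,interpolation=cv2.INTER_CUBIC) for p,x,y in((T,u,v),(S,a,b))]
cv2.imwrite('pics/v5.png',np.hstack(o)); print(proj(T,[[512,-65.5,46],[536.4,-65.7,57]]),proj(S,[[512,-65.5,46],[536.4,-65.7,57]]))
E
```

```text
[[ 596.5391532  -321.10192249  111.49357985    1.85913342]]
[403.17254035 -63.47526927  64.76615312] [ 9.99959954e-01 -8.93714257e-03  4.59609287e-04  7.95289355e-05]
[[340.39104891 208.51064695]
 [340.71794871 199.73649972]] [[307.0669092  194.82183644]
 [307.89102025 195.97304109]]
```

View pics/v5.png

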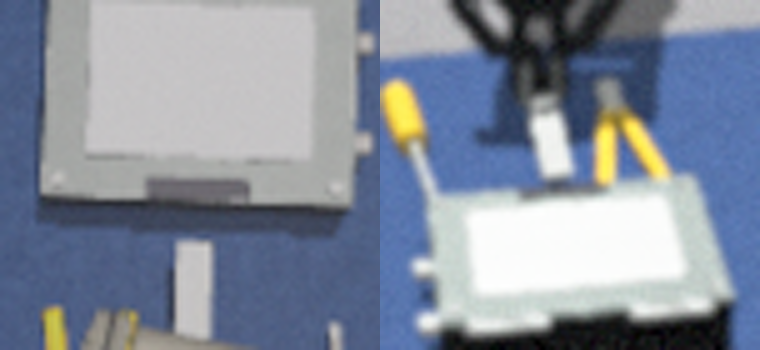

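>>> servo_tool([
  [[0, 0, 3, 0], [8, 0, 0, 0], [8, 0, 0, 0], [6, 0, 0, 0], [5, 0, 0, 0], [5, 0, 0, 0], [0, 0, 0, 0]],
])

```text
time_s: 9.05
tcp_pos: [435.2, -64.0, 61.3]
ee_rot: [1.0, -0.009, 0.0, 0.0]
force: [0.6, -0.6, -0.2]
opening: 14.6
```

Inside the notch by about 9 mm with no contact force, so I go deeper.

>>> servo_tool([
  [[8, 0, 0, 0], [8, 0, 0, 0], [8, 0, 0, 0], [8, 0, 0, 0], [4, 0, 0, 0], [0, 0, -4, 0], [0, 0, -4, 0], [0, 0, -4, 0], [0, 0, 0, 0]],
])

```text
time_s: 10.18
tcp_pos: [470.6, -64.6, 73.6]
ee_rot: [1.0, -0.009, 0.0, 0.0]
force: [0.8, -0.5, -3.4]
opening: 14.8
```

>>> servo_tool([
  [[0, 0, -8, 0], [0, 0, -8, 0], [0, 0, -8, 0], [0, 0, -8, 0], [0, 0, -8, 0], [0, 0, -8, 0], [0, 0, -8, 0], [0, 0, -8, 0], [0, 0, -8, 0], [0, 0, -4, 0], [0, 0, 0, 0], [0, 0, 0, 0]],
])

```text
time_s: 11.68
tcp_pos: [471.1, -64.6, 149.4]
ee_rot: [1.0, -0.009, 0.0, 0.0]
force: [-0.4, 0.0, -1.5]
opening: 14.8
```

```bash
python3 - <<'E'
from plant import eyes,models,monitor
from h import *
T=eyes.snapshot('top');S=eyes.snapshot('scene')
s=monitor.get_state();print(s['tcp_pos'],s['force'],s['time_s'])
o=[cv2.resize(p['img'][y-35:y+35,x-38:x+38],None,fx=5,fy=5,interpolation=cv2.INTER_CUBIC) for p,x,y in((T,340,195),(S,310,195))]
cv2.imwrite('pics/v6.png',np.hstack(o))
E
```

```text
[471.12433932 -64.63430587 149.33101293] [-0.54648504  0.47205232 -0.95639436] 11.775
```

View pics/v6.png

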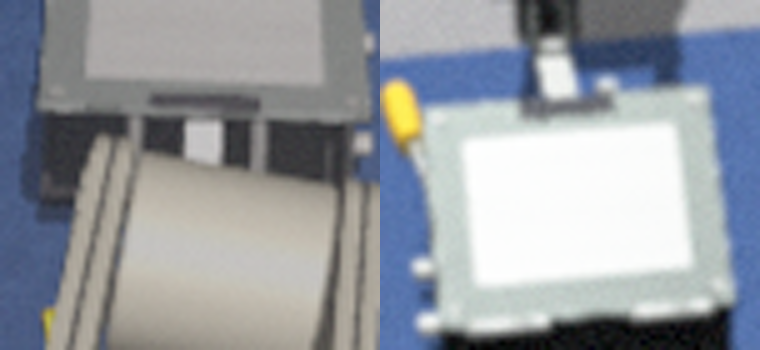

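>>> servo_tool([
  [[4, 0, -4, 0], [8, 0, -4, 0], [8, 0, -3, 0], [8, 0, -2, 0], [8, 0, -2, 0], [8, 0, -2, 0], [8, 0, -1, 0], [8, 0, 0, 0], [8, 0, 0, 0], [8, 0, 0, 0], [8, 0, 0, 0], [8, 0, 0, 0], [8, 0, 0, 0], [6, 0, 0, 0], [4, 0, 0, 0], [0, 0, 0, 0]],
])

```text
time_s: 13.78
tcp_pos: [581.3, -66.5, 167.3]
ee_rot: [1.0, -0.009, 0.0, 0.0]
force: [-0.8, -0.4, -0.4]
opening: 14.8
```

>>> servo_tool([
  [[4, 0, 0, 0], [3, 0, 0, 0], [2, 0, 0, 0], [2, 0, 0, 0], [0, 0, 0, 0]],
])

```text
time_s: 14.4
tcp_pos: [589.6, -66.6, 166.7]
ee_rot: [1.0, -0.009, -0.003, -0.0]
force: [-9.2, 0.7, 1.8]
opening: 14.6
```

```bash
python3 - <<'E'
from plant import eyes,models,monitor
from h import *
T=eyes.snapshot('top');S=eyes.snapshot('scene')
s=monitor.get_state();print(s['tcp_pos'],s['force'],s['time_s'])
o=[cv2.resize(p['img'][y-35:y+35,x-38:x+38],None,fx=5,fy=5,interpolation=cv2.INTER_CUBIC) for p,x,y in((T,340,165),(S,310,195))]
cv2.imwrite('pics/v7.png',np.hstack(o))
for a in(1.6,1.7,1.8):
  q=[[676.4-140*np.cos(a),-68+dy,52+140*np.sin(a)] for dy in(90,-90)];print(a,proj(T,q).round(1).tolist(),proj(S,q).round(1).tolist())
E
```

```text
[589.55827405 -66.5860671  166.70396989] [-9.46720829 -0.03907288  1.40258638] 14.5
1.6 [[309.7, 139.1], [378.5, 140.4]] [[343.9, 180.7], [280.9, 186.3]]
1.7 [[309.9, 134.0], [378.5, 135.3]] [[345.0, 183.5], [281.3, 189.3]]
1.8 [[310.0, 129.1], [378.4, 130.4]] [[346.0, 186.7], [281.7, 192.7]]
```

View pics/v7.png

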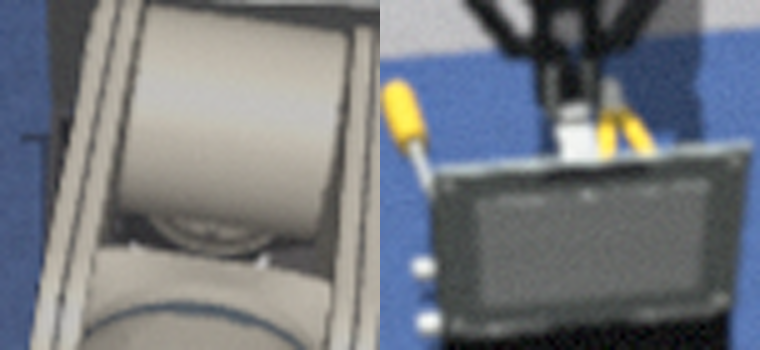

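>>> servo_tool([
  [[-20, 0, 0, 0], [-40, 0, 0, -4.4], [-7.3, 32.2, 0, 0], [-7.3, 32.2, 0, 0], [-7.3, 32.2, 0, 0], [-7.3, 32.2, 0, 0], [-7.3, 32.2, 0, 0], [-7.3, 32.2, 0, 0], [-7.3, 32.2, 0, 0], [-7.3, 32.2, 0, 0], [0, 0, 40, 0], [0, 0, 40, 0], [0, 0, 20, 0], [0, 0, 10, 0], [0, 0, 10, 0], [0, 0, 0, 0]],
])

```text
time_s: 16.5
tcp_pos: [489.0, -326.3, 47.5]
ee_rot: [1.0, 0.03, 0.0, 0.0]
force: [-0.3, -0.4, -1.1]
opening: 14.2
```

>>> servo_tool([
  [[0, 0, 8, 0], [0, 0, 4, 0], [0, 0, 3, 0], [0, 0, 2, 0], [0, 0, 0, 0]],
])

```text
time_s: 17.12
tcp_pos: [488.7, -326.2, 30.2]
ee_rot: [1.0, 0.03, -0.0, -0.0]
force: [0.1, -0.6, 0.2]
opening: 14.5
```

>>> servo_tool([
  [[0, 0, 1, 0], [0, 0, 0.5, 0], [0, 0, 0, 0]],
])

```text
time_s: 17.5
tcp_pos: [488.7, -326.3, 28.8]
ee_rot: [1.0, 0.03, 0.0, 0.0]
force: [-0.1, -0.2, -0.4]
opening: 14.5
```

>>> servo_tool([
  [[0, 0, 0, 0], [0, 0, 0, 0], [0, 0, 0, 0], [0, 0, 0, 0], [0, 0, -20, 0], [0, 0, -40, 0], [0, 0, -40, 0], [0, 0, -40, 0]],
], gripper=0.1)

```text
time_s: 18.5
tcp_pos: [488.8, -326.3, 171.5]
ee_rot: [1.0, 0.03, 0.0, 0.0]
force: [0.8, -0.3, -0.2]
opening: 38.0
```

>>> servo_tool([
  [[6, -40, -15, 0], [12, -50, -15, 0], [12, -50, 0, 0], [12, -50, 0, 0], [12, -50, 0, 0], [12, -50, 0, 0], [12, -50, 0, 0], [14, -50, 0, 0], [14, -50, 0, 0], [14, -50, 0, 0], [14, -50, 0, 0], [14, -50, 0, 0], [16, -40, 0, 0], [18, -31, 0, 1.2], [0, 0, 0, 0]],
], gripper=-0.4)

```text
time_s: 20.38
tcp_pos: [631.9, 346.7, 200.2]
ee_rot: [1.0, 0.02, 0.001, -0.001]
force: [-1.0, -0.2, -0.5]
opening: 59.8
```

```bash
python3 - <<'E'
from plant import eyes,models,monitor
from h import *
T=eyes.snapshot('top');S=eyes.snapshot('scene')
s=monitor.get_state();print(s['tcp_pos'],s['ee_rot'])
np.save('ps3.npy',{'top':T,'scene':S},allow_pickle=True)
rs=lambda p,x0,x1,y0,y1:cv2.resize(p['img'][y0:y1,x0:x1],None,fx=5,fy=5,interpolation=cv2.INTER_CUBIC)
cv2.imwrite('pics/v8.png',np.hstack([rs(T,298,390,130,210),rs(T,402,466,175,255)]))
for l in('module','reject','jar','spool','driver','solvent','carton','lens','cutter'):
    print(l,[([round(float(v)) for v in q['bbox']],round(q['confidence'],2)) for q in models.recognise(T,l)[:2]])
E
```

```text
[630.97695869 344.10751276 199.49955143] [ 9.99811879e-01  1.93955179e-02 -2.69100779e-05  1.37234518e-04]
module [([204, 173, 19, 30], 0.68)]
reject [([215, 238, 24, 30], 0.65), ([344, 165, 70, 80], 0.22)]
jar []
spool [([407, 144, 25, 24], 0.7), ([216, 237, 18, 28], 0.47)]
driver [([374, 252, 10, 51], 0.75), ([344, 140, 65, 27], 0.74)]
solvent [([487, 198, 25, 19], 0.77)]
carton [([345, 140, 68, 26], 0.44), ([429, 213, 11, 56], 0.39)]
lens [([245, 137, 24, 18], 0.92)]
cutter [([320, 248, 15, 50], 0.77)]
```

View pics/v8.png

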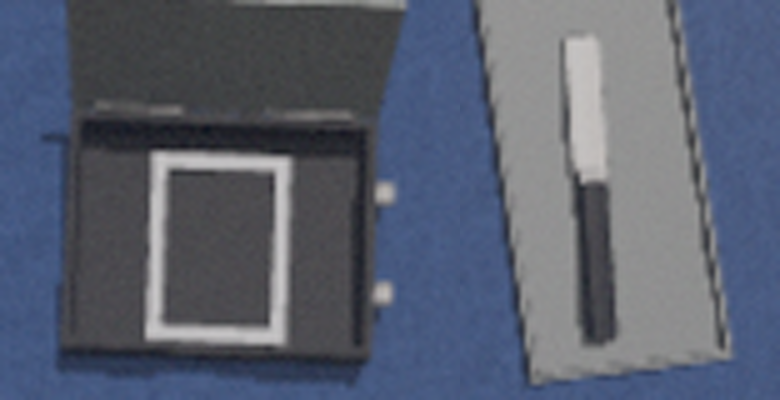

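```bash
python3 - <<'E'
from h import *
T=np.load('ps3.npy',allow_pickle=True).item()['top']; T0=np.load('ps.npy',allow_pickle=True).item()['top']
k=8
def fit(img,x0,x1,y0,y1,f,z,p):
    a=cv2.resize(img[y0:y1,x0:x1],None,fx=k,fy=k,interpolation=cv2.INTER_CUBIC); m=f(a).astype(np.uint8)
    cs,_=cv2.findContours(m,cv2.RETR_EXTERNAL,cv2.CHAIN_APPROX_NONE); c=max(cs,key=cv2.contourArea)
    b=cv2.boxPoints(cv2.minAreaRect(c)); uv=(b+.5)/k-.5+[x0,y0]; X=at(p,uv,z)[:,:2]
    e=[X[1]-X[0],X[2]-X[1]]; e.sort(key=lambda v:-np.hypot(*v)); l=e[0]*np.sign(e[0][0])
    print(X.mean(0).round(1),[round(np.hypot(*v),1) for v in e],'yaw',np.degrees(np.arctan2(l[1],l[0])).round(2))
g=lambda a:a.min(2)
fit(T['img'],322,362,156,202,lambda a:g(a)>140,16,T)
fit(T['img'],328,356,160,198,lambda a:g(a)<140,10,T) 
fit(T0['img'],188,222,148,194,lambda a:(a[...,2].astype(int)>115),6,T0)
c=lambda P:[(298+x/5-.4,130+y/5-.4) for x,y in P]
for P,z in(([(150,152),(292,157),(285,344),(145,338)],16),([(167,170),(276,172),(271,327),(163,325)],16)):
    X=at(T,c(P),z);print(X[:,:2].round(1).tolist(),X.mean(0)[:2].round(1))
E
```

```text
[602.6 -67.5] [np.float64(113.5), np.float64(83.7)] yaw -0.95
[603.6 -67.7] [np.float64(96.0), np.float64(67.4)] yaw -0.44
[622.7 343.7] [np.float64(93.8), np.float64(63.2)] yaw 2.44
[[659.5, -25.6], [658.2, -110.8], [545.4, -108.0], [547.3, -24.9]] [602.6 -67.3]
[[648.8, -36.0], [648.9, -101.3], [555.4, -99.6], [555.3, -35.4]] [602.1 -68.1]
```

>>> servo_tool([
  [[-8.8, 0.3, 40, 0], [0, 0, 40, 0], [0, 0, 40, 0], [0, 0, 25, 0], [0, 0, 12, 0], [0, 0, 7, 0], [0, 0, 4, 0], [0, 0, 0, 0], [0, 0, 0, 0]],
])

```text
time_s: 22.05
tcp_pos: [623.1, 343.9, 31.7]
ee_rot: [1.0, 0.019, 0.001, -0.0]
force: [0.3, -0.4, -0.0]
opening: 59.6
```

>>> servo_tool([
  [[-0.7, 0, 0, 0], [0, 0, 0, 0], [0, 0, 0, 0], [0, 0, 0, 0], [0, 0, 0, 0], [0, 0, 0, 0]],
], gripper=1)

```text
time_s: 22.8
tcp_pos: [622.3, 343.9, 31.5]
ee_rot: [1.0, 0.019, 0.0, -0.0]
force: [-0.4, -0.9, 5.7]
opening: 34.9
```

>>> servo_tool([
  [[0, 0, -20, 0], [0, 0, -40, 0], [0, 0, -40, 0], [0, 0, -30, 0], [0, 0, 0, 0], [0, 0, 0, 0]],
])

```text
time_s: 23.55
tcp_pos: [621.2, 343.3, 160.0]
ee_rot: [1.0, 0.019, -0.001, 0.0]
force: [1.0, -0.6, -2.3]
opening: 35.3
```

>>> servo_tool([
  [[0, 0, 0, 3.2], [-1.3, 25, 0, 0], [-1.3, 48, 0, 0], [-1.3, 48, 0, 0], [-1.3, 48, 0, 0], [-1.3, 48, 0, 0], [-1.3, 48, 0, 0], [-1.3, 48, 0, 0], [-1.3, 48, 0, 0], [-1, 35, 0, 0], [0, 15, 0, 0], [0, 0, 30, 0], [0, 0, 30, 0], [0, 0, 25, 0], [0, 0, 0, 0], [0, 0, 0, 0]],
])

```text
time_s: 25.55
tcp_pos: [603.4, -67.0, 76.3]
ee_rot: [1.0, -0.009, 0.0, 0.0]
force: [0.9, -0.8, -1.2]
opening: 35.2
```

```bash
python3 - <<'E'
from plant import eyes,models,monitor
from h import *
T=eyes.snapshot('top');S=eyes.snapshot('scene')
s=monitor.get_state();print(s['tcp_pos'],R.from_quat(s['ee_rot']).as_matrix()[:2,0],s['force'])
rs=lambda p,x0,x1,y0,y1:cv2.resize(p['img'][y0:y1,x0:x1],None,fx=5,fy=5,interpolation=cv2.INTER_CUBIC)
cv2.imwrite('pics/v9.png',np.hstack([rs(T,306,382,135,205),rs(S,272,348,160,230)]))
E
```

```text
[603.94401253 -67.0538192   76.9829764 ] [ 0.99984563 -0.01747464] [-0.73070362  0.40263277 -1.62854471]
```

View pics/v9.png

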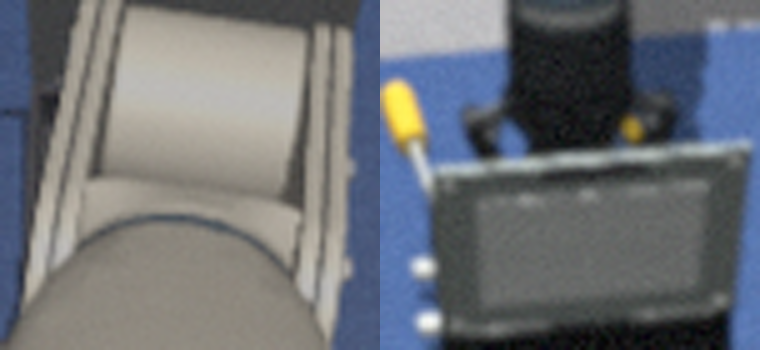

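>>> servo_tool([
  [[-1, 0.5, 10, 0], [0, 0, 10, 0], [0, 0, 4, 0], [0, 0, 2, 0], [0, 0, 2, 0], [0, 0, 2, 0], [0, 0, 1.5, 0], [0, 0, 0, 0]],
])

```text
time_s: 26.65
tcp_pos: [602.2, -67.5, 44.3]
ee_rot: [1.0, -0.009, -0.0, -0.0]
force: [-0.1, -0.4, -1.4]
opening: 35.0
```

In the frame with no resistance; I lower it home.

>>> servo_tool([
  [[0, 0, 1, 0], [0, 0, 1, 0], [0, 0, 0.7, 0], [0, 0, 0, 0]],
])

```text
time_s: 27.15
tcp_pos: [602.2, -67.5, 41.6]
ee_rot: [1.0, -0.009, -0.0, -0.0]
force: [0.5, -0.6, -2.3]
opening: 35.1
```

>>> servo_tool([
  [[0, 0, 0, 0], [0, 0, 0, 0], [0, 0, 0, 0], [0, 0, 0, 0], [0, 0, -20, 0], [0, 0, -40, 0], [0, 0, -40, 0], [0, 0, -40, 0], [-30, -20, -20, 0], [-30, -50, 0, 0], [-30, -50, 0, 0], [-30, -50, 0, 0], [0, -50, 0, 0], [0, -50, 0, 0], [0, 0, 0, 0]],
], gripper=-0.4)

```text
time_s: 29.02
tcp_pos: [487.3, 207.6, 203.2]
ee_rot: [1.0, -0.007, 0.001, -0.001]
force: [0.4, 1.3, 0.1]
opening: 59.7
```

```bash
python3 - <<'E'
from plant import eyes,models,monitor
from h import *
T=eyes.snapshot('top');S=eyes.snapshot('scene')
s=monitor.get_state();print(s['tcp_pos'],s['force'],s['time_s'])
np.save('ps4.npy',{'top':T,'scene':S},allow_pickle=True)
rs=lambda p,x0,x1,y0,y1:cv2.resize(p['img'][y0:y1,x0:x1],None,fx=5,fy=5,interpolation=cv2.INTER_CUBIC)
cv2.imwrite('pics/v10.png',np.hstack([rs(T,298,390,130,210),rs(T,402,466,175,255)]))
E
```

```text
[486.85107011 204.76199249 202.47223262] [ 0.36369562  0.33365678 -0.76388493] 29.125
```

View pics/v10.png

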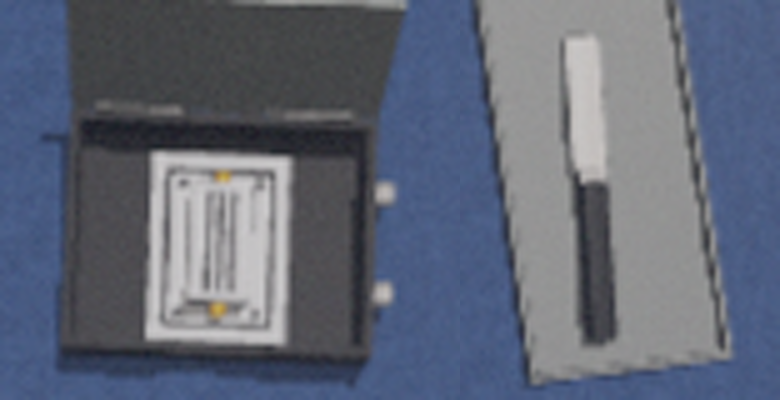

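```bash
python3 -c "
from plant import bot
print(bot.close_job())"
```

```text
the job is handed in; nothing more can be done
None
```

I handed the job in at about 29 s of the 66 s allowed; the close call gives no verdict.

**What I did:** I took the pry tool from its tray, put about 45 mm of blade through the notch and lifted the cover to an estimated 0.6 rad. I then pushed the cover back with the blade until the force rose to about 9 N, which I took as the stop. I laid the tool back in its tray, then lowered the upright module into the pocket with no sign of jamming, to within 0.1 mm of the expected height.

**Last checks:**
- **Module:** the final top picture shows it inside the pocket frame with an even gap all round.
- **Cover and tool:** the same picture shows the cover leaning back and the tool lying in the tray.
- **Gripper:** it ended open and clear of everything, at 200 mm height.
- **Cover contact:** the wrist force was only about 1–1.5 N once the cover was raised and held still. I never read the pry-to-cover force directly, so step 1 rests on the blade bearing on the cover during the lift.
- **Other objects:** in a check partway through, before the module was picked up, the detector found five of the seven bystanders and the reject within a few pixels of their starting places. It missed the jar, and for the carton it gave only false hits. I did not measure them again at the end, but the arm did not go low near either.
- **Disagreement:** the camera put the blade tip about 3–4 mm lower than the grip geometry suggested. I allowed for that, and the blade entered the notch without contact.

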